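Set the coffee grinder to the yellow dot and start it

ROBOT

A 6-joint arm with a two-finger parallel gripper is mounted at the origin on a cart in front of the work surface, level with it; the furniture and walls round the work are solid. World frame = base frame: x ahead of the robot, y to its left, z up, the work surface at z = 0. Lengths are in mm, angles in rad, forces in N, time in s.
With the tool pointing down it reaches from about 300 to 775 mm from the base axis. Payload 14.6 kg.
Tool frame: the origin (TCP) lies midway between the tips of the shut fingers; the grasp point (between the pads) lies 19 mm behind it; z points along the fingers, y is the line along which they close (so a half turn about z gives the same grasp; the last joint's range is limited). The gripper opens to 94 mm and grips with 3 to 60 N. Pads are 16 mm wide; open, the fingers measure 119 mm over their backs; the gripper's body (75 mm by 177 mm) begins 78 mm behind the grasp point.
Start: joints at [-1.392, 0.3, 1.521, -0, 1.321, -0.067], TCP at [133.826, -533.46, 205.446] pointing down, gripper open.
Joint ranges: [-3.03, 3.03], [-0.79, 2.21], [0.23, 2.52], [-1.04, 4.18], [0, 3.07], [-2.55, 2.55]. Speed limits (rad/s): [2.22, 2.22, 2.57, 3.14, 3.14, 3.14].

INTERFACE

Orientations are given as [roll, pitch, yaw] about the fixed x, y, z axes, in that order (R = Rz(yaw) Ry(pitch) Rx(roll)).
In Python, from cell import manip, camera gives the robot as it stands.
- The arm moves only by the tool move_arm, never from a script. Its arguments are lists of equal length, an entry for each row: "dp": the shift along the world's x, y, z in mm, a list of three; "rotation": the turn, a rotation vector about the world's x, y, z in rad, a list of three; "hand": the opening, from 0 (shut) to 1 (fully open). A call has 1 to 10 rows; each row shifts and turns the commanded pose from where the row before left it; what a row does not reach is not made up. A row lasts 1/8 s, in which the tool goes at most 62.5 mm and 10.7 degrees, less where a joint would pass 70% of its speed; a pose out of reach is approached as far as the arm can. A call with a gripper value outside its range is refused whole. The fingers move at their own pace and stop on an object; "newtons" is the grip in N (left out, the last holds). Time passes only in rows, so rows that do not move let the fingers close. It gives the time, the measured TCP pose, the force, the opening and the grip force at its end, in the units of the state.
- manip.read_state(): the state, without advancing time (a new reading comes with each control period).
- camera(name): name is "scene" or "top" or "wrist"; returns a dict with "image" (400x640x3 uint8, red, green, blue), "fx", "fy", "cx", "cy" (pixels), "k1" (the pictures are not rectified: a ray, as slopes to the right and down, at radius r is drawn at 1 + k1 r^2 times it, then the intrinsics apply), "R" (3x3) and "t" (3): a world point X has camera coordinates R X + t; the wrist camera has in their place "mount" (4x4, takes a point from camera to tool coordinates, whose origin is the TCP and whose axes are the flange's). Camera axes: x right, y down, z forward; pixel columns grow to the right and rows downward; lengths in mm; the calibration is good to about 2 mm. A picture is of the moment at which its call begins: read the wrist's pose just before it. There is no depth.
- manip.sign_off(): hands the job in; it is judged then, once.
The state is a dict: "clock": time; "joints": joint angles; "qd": joint speeds; "effort": joint torques, N m; "eef_pos": TCP position; "eef_rot": TCP orientation; "wrist_force": force on the tool from outside, world axes, zero at the start; "moment": the same for the moment, N m; "finger_gap": finger opening in mm; "finger_force": force on a finger pad.
Only numpy, scipy, OpenCV 4.12 (cv2) and the standard library are available. Lean on these libraries where they do the work, as an engineer would, in place of code of your own. Each camera call takes 0.05 s, during which the arm holds its last target. There are 200 camera calls.

TASK

Get the coffee grinder going: turn the ribbed grind collar on its leaning head, click by click, until its red pointer stands at the yellow dot, and stand the steel catch cup upright on the grinder's round cup place under the chute, home against the low fence at its back. Only when both are done, press the green start button fully down and let go. Leave the other things on the worktop where they are.

Things in the scene. Friction and masses are not known exactly. Their poses are not given: they have to be found in the camera images.
- grinder: Fixed dark coffee grinder. Origin at worktop height on its midplane; x axis to its back, y to its left, z up. Base slab: 160 mm wide (y), x = -85 to +100 mm, top 20 mm above the worktop. A pedestal at the rear (x above +32 mm) carries a round head whose axis leans 30 deg from vertical to the front, so that it overhangs the cup place.
- collar_center (a point): Centre of the gripping band of the collar (ribbed aluminium ring, 63 mm in diameter), on its axis; does not turn with it. z axis: along the collar's axis, up and out of the head; y as the grinder's; -x down the front of the dial. The straight band reaches 15 mm below to 14 mm above this point. Dial plate 24 mm below it. Sides free for 60 mm.
- hopper_top (a point): Top of the small wooden knob (17 mm in diameter) on the fixed hopper lid, on the collar's axis, 42 mm beyond the centre of the collar; the lid itself (47 mm in diameter) ends 34 mm beyond it. The palm of a gripper on the collar must stay above.
- grind_collar (a joint): Angle of the collar (rad): 0 = pointer at the yellow dot; positive = counter-clockwise seen from outside, looking down onto the dial. Clicks every 0.262 rad (15 deg), one at 0, where a sprung ball draws it into the notch when let go; about 0.08 N m takes it over a click. Range -1.95 to 0.60. It starts between about -0.75 and -1.85.
- yellow_dot (a point): The yellow dot (9 mm) on the dial plate, 40 mm from the collar's axis at the front; white ticks mark the other clicks.
- collar_pointer (a point): Tip of the red pointer at the lower edge of the collar, 34 mm from the axis; it turns with the collar. A red line runs from it up the collar's side and over its top edge.
- dial_front (a point): Foremost point of the rim of the head's dial plate (a disc 92 mm in diameter, square to the collar's axis), about 252 mm above the worktop and 15 mm nearer the front than the centre of the cup place.
- chute_end (a point): Centre of the lower end of the chute, a vertical stub 33 mm in diameter under the head, 165 mm above the cup place. A tool held upright over the cup place or the button would meet the chute or the head; one whose wrist leans back to the grinder's front by 35 to 45 deg stays clear.
- cup_center (a point): Centre, half-way up, of the loose steel catch cup: an open, round, straight cup, 76 mm high, 54 mm in diameter (57 mm at the rim), wall 3 mm, about 0.14 kg. z axis: up along the cup, so the underside is 38 mm below this point.
- cup_place (a point): Centre of the cup place, a bright steel disc 72 mm in diameter let in flush with the top of the base slab (20 mm above the worktop), under the chute. Axes as the grinder's. Behind it a 13 mm high curved fence, 30.5 mm from this point, reaches 55 deg to either side of the back; the front and sides are open. With the cup home against the fence its centre is 3.5 mm behind this point.
- button_top (a point): Centre of the top of the green start button, 23 mm in diameter, on the base slab to the right of the cup place (60 mm to the side, 17 mm nearer the front), its top about 31 mm above the worktop. It goes down 5 mm, springs back by itself and needs about 4 N at the bottom.
- start_button (a joint): Travel of the start button (m): 0 up, 0.005 fully down.
- mug: White mug, 92 mm in diameter, 95 mm high, handle to its -y; origin in the centre of its underside. A bystander.
- coffee_jar: Dark red jar with a bright red lid, 63 mm in diameter, 134 mm high; origin in the centre of its underside. A bystander.
- honey_jar: Brown jar with a black lid, 70 mm in diameter, 104 mm high; origin in the centre of its underside. A bystander.
There are look-alikes about, which are no part of the job. What is shaped like the part that bears cup_center but blue is not meant.

How it is judged (in metres and radians):
On the way, in this order (a step that is already met when the one before it is completed fails the run):
1. the collar stands at the yellow dot and the cup stands on the cup place (value of joint grind_collar between -0.09 and 0.09 rad and horizontal distance between cup_center and cup_place below 0.01 m and z of cup_center in the frame of cup_place below 0.042 m and angle between cup_center's own z axis and vertical below 0.1 rad), for 0.2 s.
2. the start button is pressed fully down (value of joint start_button above 0.004 m), for 0.05 s.
At the end, for the whole second after the job is handed in: The collar is within 0.09 rad (5 deg) of the yellow dot; the catch cup stands upright (within 0.1 rad) on the base slab with its centre within 10 mm of the centre of the cup place; the start button has been pressed at least 4 mm down after that and is up again (all of step 1 and z of cup_center in the frame of cup_place above 0.034 m and value of joint start_button below 0.0015 m); the robot touches nothing.
It fails at once if the start button is pressed before the collar is set and the cup is in its place (value of joint start_button above 0.003 m and (value of joint grind_collar below -0.12 rad or value of joint grind_collar above 0.12 rad or horizontal distance between cup_center and cup_place above 0.014 m)).
It fails at once if the mug, the coffee jar or the honey jar is shifted by more than 20 mm (distance of any of mug, coffee_jar, honey_jar from where it was at the start of the episode above 0.02 m).
It also fails if it takes over 67 s, if anything falls off the work surface, if the arm or the gripper's body presses on something with over 40 N, if the wrist force passes 120 N, or if a joint passes its speed limit or range.

## Working session

There is one attempt and no reset: what is moved stays moved. The work goes in short steps, Python scripts to look and compute and a tool call to move; the robot and the scene stay as the last step left them, time stands still between calls to the robot, and variables do not carry over. Pictures are saved under pics/ and viewed, at most 14 in all, crops included, and the job is handed in when it is done.

Besides the shell and the picture viewer there is one more tool, called as name(argument=value, ...) on one line, values as JSON. move_arm: Moves the arm, as the interface text tells. Its arguments: {"type":"object","properties":{"dp":{"type":"array","items":{"type":"array","items":{"type":"number"}}},"rotation":{"type":"array","items":{"type":"array","items":{"type":"number"}}},"hand":{"type":"array","items":{"type":"number"}},"newtons":{"type":"number"}},"required":["dp","rotation","hand"]}

```bash
mkdir -p pics; ls
cat > h.py <<'E'
import numpy as np, cv2, pickle
from scipy.spatial.transform import Rotation as Ro
from cell import manip, camera
def snap(name, fn=None):
    s=manip.read_state(); c=camera(name)
    c={k:(np.array(v) if not np.isscalar(v) else v) for k,v in c.items()}
    if name=="wrist":
        M=c["mount"]; Rt=Ro.from_euler('xyz',s["eef_rot"]).as_matrix()
        c["Rwc"]=Rt@M[:3,:3]; c["C"]=Rt@M[:3,3]+np.array(s["eef_pos"])
    else: c["Rwc"]=c["R"].T; c["C"]=-c["R"].T@c["t"]
    if fn:
        cv2.imwrite("pics/"+fn+".png",c["image"][...,::-1]); pickle.dump(c,open("pics/"+fn+".pkl","wb"))
    return c
def load(fn): return pickle.load(open("pics/"+fn+".pkl","rb"))
def ray(c,u,v):
    K=np.array([[c["fx"],0,c["cx"]],[0,c["fy"],c["cy"]],[0,0,1.]])
    p=cv2.undistortPoints(np.array([[[u,v]]],float),K,np.array([c["k1"],0,0,0.]))[0,0]
    d=c["Rwc"]@np.array([p[0],p[1],1]); return d/np.linalg.norm(d)
def onz(c,u,v,z):
    d=ray(c,u,v); return c["C"]+d*(z-c["C"][2])/d[2]
def tri(obs): # [(c,u,v)...]
    A=0;b=0
    for c,u,v in obs:
        d=ray(c,u,v);P=np.eye(3)-np.outer(d,d);A=A+P;b=b+P@c["C"]
    X=np.linalg.solve(A,b); return X,[np.linalg.norm((np.eye(3)-np.outer(ray(c,u,v),ray(c,u,v)))@(X-c["C"])) for c,u,v in obs]
def proj(c,X):
    p=c["Rwc"].T@(np.array(X)-c["C"]); x,y=p[:2]/p[2]; f=1+c["k1"]*(x*x+y*y)
    return np.array([c["fx"]*x*f+c["cx"],c["fy"]*y*f+c["cy"]])
E
python3 - <<'E'
from h import *
print(manip.read_state())
a=snap("scene","s0");b=snap("top","t0");w=snap("wrist","w0")
for c in(a,b,w):print(c["fx"],c["k1"],c["C"].round(0),c["Rwc"][:,2].round(2))
print(w["mount"])
E
```

```text
pics
{'clock': 0.0, 'joints': array([-1.39160711e+00,  3.00469233e-01,  1.52161277e+00, -3.00218436e-06,
        1.32066561e+00, -6.66177795e-02]), 'qd': array([ 7.84557622e-04, -2.83574760e-04,  5.74438168e-05,  1.36855798e-03,
        3.13447253e-04, -1.04430313e-03]), 'effort': array([ 3.81211576e-03, -5.31806195e+01, -3.52744603e+01,  7.08305812e-02,
        2.43988994e-02, -7.65982963e-05]), 'eef_pos': array([ 133.7756995 , -533.20744223,  204.87394249]), 'eef_rot': array([-3.14044007e+00, -7.39821365e-05,  2.45807702e-01]), 'wrist_force': array([-1.02522244,  0.88771903, -0.11978978]), 'moment': array([ 0.01093932,  0.0015144 , -0.01617102]), 'finger_force': 0.0, 'finger_gap': 93.75098546807511}
443.9354041488699 -0.04902652893812434 [ 598.  678. 1289.] [-0.01 -0.58 -0.81]
510.3289619460687 -0.0723399127003756 [-456. -408. 1534.] [ 0.61  0.19 -0.77]
320.92253411758173 -0.04301597057756711 [ 207. -515.  382.] [-0.25 -0.06 -0.96]
[[ 8.53125367e-04 -9.64909395e-01 -2.62581667e-01  7.52824855e+01]
 [ 9.99999422e-01  6.51253607e-04  8.55825740e-04 -1.34425175e-01]
 [-6.54787039e-04 -2.62582245e-01  9.64909393e-01 -1.77475649e+02]
 [ 0.00000000e+00  0.00000000e+00  0.00000000e+00  1.00000000e+00]]
```

View pics/s0.png

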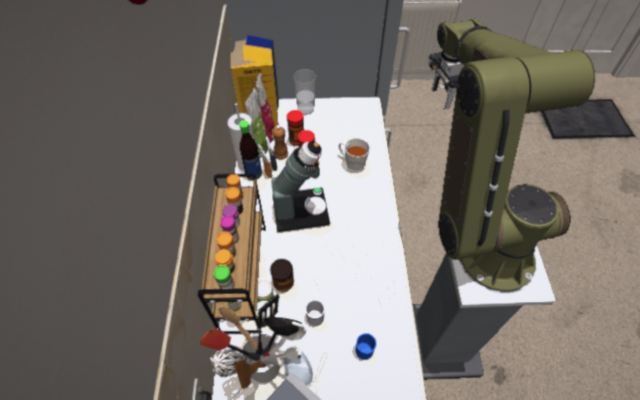

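View pics/t0.png

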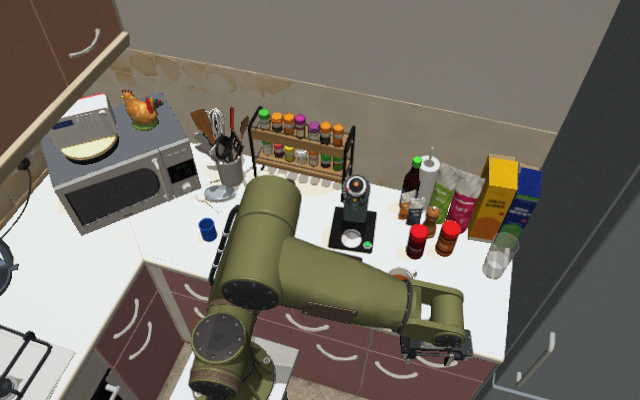

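Scene view: steel cup at (315,313), with a blue look-alike at (366,346). The grinder is at (300,195), its cup place at about (316,205) and the green button at (318,191). The top view shows the grinder at (352,225), the cup place at (351,239) and the button at (368,245); the arm hides the cup. Could be taken for the catch cup: steel (315,313), blue (366,346), and the glass (305,90). I choose the steel one and will check it in a crop.

Run:
```python
from h import *
a=load("s0");b=load("t0")
A=a["image"][...,::-1];B=b["image"][...,::-1]
def up(I,x,y,w,h,s): return cv2.resize(I[y:y+h,x:x+w],None,fx=s,fy=s,interpolation=cv2.INTER_CUBIC)
p=up(A,265,130,80,100,5); q=up(A,285,285,50,50,5); r=up(B,325,170,60,85,5)
out=np.zeros((500,800,3),np.uint8); out[:500,:400]=p; out[:250,400:650]=q
cv2.imwrite("pics/c1.png",out); 
out=np.zeros((425,300,3),np.uint8);out[:]=r;cv2.imwrite("pics/c2.png",out)
cv2.imwrite("pics/c12.png",np.hstack([p[:500,:400],np.vstack([r,np.zeros((75,300,3),np.uint8)])]))
o=np.zeros((500,800,3),np.uint8);o[:,:400]=p;o[:,400:]=np.hstack([cv2.resize(r,(240,340)),cv2.resize(q,(160,160))if 0 else np.zeros((340,160,3),np.uint8)]).repeat(1,0)[:500] if 0 else 0
o[:425,400:700]=r; o[340:500,640:800]=cv2.resize(q,(160,160)); cv2.imwrite("pics/c.png",o)
def green(c):
    h=cv2.cvtColor(c["image"],cv2.COLOR_RGB2HSV);m=cv2.inRange(h,(50,120,80),(85,255,255))
    n,l,s,ce=cv2.connectedComponentsWithStats(m);return [(ce[i].round(1),s[i,4]) for i in range(1,n) if s[i,4]>5]
print(green(a),green(b))
print("cup rim",onz(a,315,307,76),"cup bottom-ish",onz(a,316,320,0))
print("place",onz(a,316,205,20),onz(b,351,239,20),tri([(a,316,205),(b,351,239)]))
```

```text
[(array([244. , 126.3]), np.int32(78)), (array([317.4, 189.6]), np.int32(18)), (array([221.9, 273.6]), np.int32(214))] [(array([263.4, 113.5]), np.int32(101)), (array([265.2, 142.7]), np.int32(13)), (array([324.8, 157. ]), np.int32(32)), (array([416.7, 161.5]), np.int32(86)), (array([338.2, 159.5]), np.int32(13)), (array([527.1, 197.4]), np.int32(42)), (array([510.4, 227.9]), np.int32(77)), (array([367.2, 243.3]), np.int32(30))]
cup rim [600.44200457 185.03615917  76.        ] cup bottom-ish [598.47528916 195.5086954    0.        ]
place [ 588.88460672 -212.80437708   20.        ] [ 593.0406302  -212.20671324   20.        ] (array([ 589.79193001, -211.89577107,   22.88292485]), [np.float64(1.2747402606689053), np.float64(1.2747402606688139)])
```

View pics/c.png

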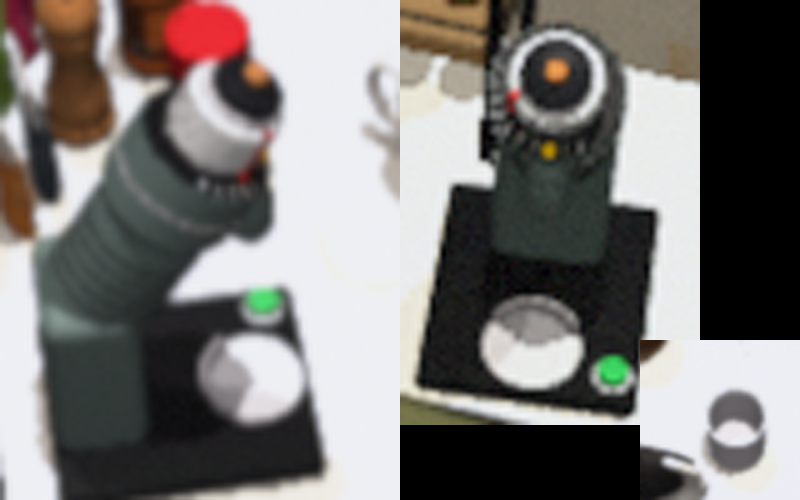

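The crop shows the steel cup standing upright and open. In full-image pixels, scene view: knob (316,145), yellow dot (318,161), pointer (314,165), button (318,190), place (316,205). Top view: knob (356,184), dot (355,200), red line (348,189), place (351,238).

Run:
```python
from h import *
a=load("s0");b=load("t0")
P={}
for n,s,t in [("place",(315.6,205.4),(351.4,238.4)),("button",(317.8,189.3),(367.5,243.2)),("knob",(316.2,144.8),(356.4,184)),("dot",(317.8,161),(354.8,200)),("ptr",(313.8,165.2),(347.8,189.4)),]:
    X,e=tri([(a,*s),(b,*t)]); P[n]=X; print(n,X.round(1),round(e[0],1))
print("place z20",onz(a,315.6,205.4,20),onz(b,351.4,238.4,20)); print("btn z31",onz(a,317.8,189.3,31),onz(b,367.5,243.2,31))
for u,v in[(329.4,224),(322.6,187.6)]: print("front corner",onz(a,u,v,20))
for u,v in[(325+417-400 and 325+17/5,170+388/5),(325+235/5,170+413/5),(325+257/5,170+208/5),(325+52/5,170+187/5)]: print("top corners",onz(b,u,v,20))
# cup mask
A=a["image"].astype(int);
print(onz(a,285+(735-640)/160*50,285+(415-340)/160*50,76))
```

```text
place [ 592.1 -211.8   22.1] 2.5
button [ 582.4 -273.6   32.5] 1.9
knob [ 586.5 -213.4  327.9] 1.3
dot [ 582.1 -214.   254.3] 1.1
ptr [ 597.1 -182.7  275.9] 4.6
place z20 [ 590.3196826  -211.13951949   20.        ] [ 596.02706155 -212.90726797   20.        ]
btn z31 [ 581.0090303  -273.01003324   31.        ] [ 585.3342842  -274.53790935   31.        ]
front corner [ 545.28206675 -132.79769238   20.        ]
front corner [ 563.42522169 -288.47163608   20.        ]
top corners [ 532.86466167 -144.89974202   20.        ]
top corners [ 558.49381396 -298.42119948   20.        ]
top corners [ 743.286783   -271.34781776   20.        ]
top corners [ 716.44607299 -118.12826479   20.        ]
[601.43472626 189.37140561  76.        ]
```

```bash
cat >> h.py <<'E'
YAW=0.131; PL=np.array([592.5,-212,20.])
def Rt(tilt,spin=0,yaw=None):  # tool leaning by tilt to the grinder's front, spun ccw (seen from outside) by spin about own axis
    return (Ro.from_euler('z',YAW if yaw is None else yaw)*Ro.from_euler('y',-tilt)*Ro.from_euler('z',spin)*Ro.from_euler('x',np.pi)).as_matrix()
def go(p,R,s=None):
    s=s or manip.read_state(); dR=R@Ro.from_euler('xyz',s["eef_rot"]).as_matrix().T
    rv=Ro.from_matrix(dR).as_rotvec(); d=np.array(p)-s["eef_pos"]
    print("dp",d.round(1),"rv",rv.round(4),"ang",np.linalg.norm(rv).round(3),"dist",np.linalg.norm(d).round(1),"q",np.array(s["joints"]).round(2),"t",s["clock"]); return d,rv
def colC():
    Ry=Ro.from_euler('z',YAW).as_matrix(); zc=Ry@np.array([-.5,0,.866]); xc=Ry@np.array([.866,0,.5]); yc=Ry[:,1]
    C=PL+Ry@np.array([12.8,0,0]); C[2]=296; return C,xc,yc,zc
E
python3 - <<'E'
from h import *
C,xc,yc,zc=colC(); print(C)
d,rv=go(C+90*zc,Rt(np.pi/6,-0.5)); print(d/10,rv/10)
E
```

```text
[ 605.19032658 -210.32799181  296.        ]
dp [426.8 317.1 168.9] rv [ 0.2249 -0.4814 -0.6007] ang 0.802 dist 557.9 q [-1.39  0.3   1.52  0.    1.32 -0.07] t 0.15
[42.67775962 31.70653759 16.89015461] [ 0.02248797 -0.04813514 -0.06007346]
```

move_arm(dp=[[0,0,60],[0,30,50],[40,40,40],[50,40,20],[50,40,0],[50,40,0],[50,40,0],[50,30,0],[50,30,0],[50,27,0]], rotation=[[0.0225,-0.0481,-0.06],[0.0225,-0.0481,-0.06],[0.0225,-0.0481,-0.06],[0.0225,-0.0481,-0.06],[0.0225,-0.0481,-0.06],[0.0225,-0.0481,-0.06],[0.0225,-0.0481,-0.06],[0.0225,-0.0481,-0.06],[0.0225,-0.0481,-0.06],[0.0225,-0.0481,-0.06]], hand=[1,1,1,1,1,1,1,1,1,1])

```text
clock: 1.4
eef_pos: [514.3, -224.6, 370.3]
eef_rot: [-2.871, -0.455, -0.434]
wrist_force: [0.1, -0.6, 0.5]
finger_gap: 93.9
finger_force: 0.0
```

move_arm(dp=[[37,0,0],[0,0,0],[0,0,0]], rotation=[[0,0,0],[0,0,0],[0,0,0]], hand=[1,1,1])

```text
clock: 1.78
eef_pos: [549.5, -226.0, 369.9]
eef_rot: [-2.873, -0.453, -0.431]
wrist_force: [-0.6, -0.3, -0.1]
finger_gap: 93.8
finger_force: 0.0
```

Run:
```python
from h import *
C,xc,yc,zc=colC()
go(C+90*zc,Rt(np.pi/6,-0.5)); w=snap("wrist","w1"); snap("top","t1"); snap("scene","s1")
print("C",proj(w,C),"knob",proj(w,C+42*zc),"dot",proj(w,C-24*zc-40*xc),"bandtop",proj(w,C+14*zc-31.5*xc),"cupplace",proj(w,PL))
```

```text
dp [11.1  9.8  4. ] rv [ 0.0005 -0.0012 -0.0005] ang 0.001 dist 15.3 q [-0.61  0.08  1.49  0.37  1.2   1.26] t 1.775
C [306.09110744 192.63835215] knob [303.3383744  206.36225141] dot [327.48195978 221.74648342] bandtop [323.43567466 228.20040291] cupplace [356.38273209 234.6809538 ]
```

View pics/w1.png

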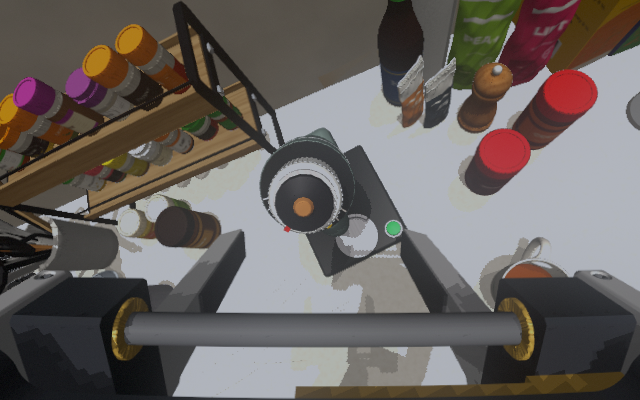

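The knob is at (303,207), which matches the prediction to a pixel. The red pointer shows at (287,229), and the collar ring is centred on about (305,195). I'll find the pointer's angle from the red blob.

Run:
```python
from h import *
C,xc,yc,zc=colC()
w=load("w1");h=cv2.cvtColor(w["image"],cv2.COLOR_RGB2HSV)
m=cv2.inRange(h,(0,130,90),(8,255,255))|cv2.inRange(h,(172,130,90),(180,255,255))
m[:, :255]=0;m[:,360:]=0;m[:150]=0;m[260:]=0
ys,xs=np.nonzero(m);print(list(zip(xs,ys)))
for L in(-20,-15,0,14):
  for u,v in[(xs.mean(),ys.mean())]:
    d=ray(w,u,v);O=w["C"];k=((C+L*zc-O)@zc)/(d@zc);p=O+k*d-C
    print(L,"r",np.hypot(p@xc,p@yc).round(1),"ang",np.arctan2(-(p@yc),-(p@xc)).round(3))
y=cv2.inRange(h,(18,130,90),(32,255,255));y[:, :255]=0;y[:,360:]=0;y[:150]=0;y[260:]=0
ys,xs=np.nonzero(y);print(list(zip(xs,ys))[:20])
# green button check
g=cv2.inRange(h,(50,120,80),(85,255,255));n,l,s,ce=cv2.connectedComponentsWithStats(g)
for i in range(1,n):
  if s[i,4]>80 and ce[i][0]>370 and ce[i][0]<410: print("btn",ce[i],onz(w,*ce[i],31))
```

```text
[(np.int64(286), np.int64(226)), (np.int64(287), np.int64(226)), (np.int64(285), np.int64(227)), (np.int64(286), np.int64(227)), (np.int64(287), np.int64(227)), (np.int64(288), np.int64(227)), (np.int64(285), np.int64(228)), (np.int64(286), np.int64(228)), (np.int64(287), np.int64(228)), (np.int64(288), np.int64(228)), (np.int64(289), np.int64(228)), (np.int64(284), np.int64(229)), (np.int64(285), np.int64(229)), (np.int64(286), np.int64(229)), (np.int64(287), np.int64(229)), (np.int64(288), np.int64(229)), (np.int64(289), np.int64(229)), (np.int64(285), np.int64(230)), (np.int64(286), np.int64(230)), (np.int64(287), np.int64(230)), (np.int64(288), np.int64(230)), (np.int64(289), np.int64(230)), (np.int64(287), np.int64(231)), (np.int64(288), np.int64(231))]
-20 r 45.4 ang -0.958
-15 r 43.5 ang -0.965
0 r 37.7 ang -0.99
14 r 32.3 ang -1.021
[(np.int64(331), np.int64(224)), (np.int64(330), np.int64(225)), (np.int64(331), np.int64(225)), (np.int64(328), np.int64(226)), (np.int64(329), np.int64(226)), (np.int64(330), np.int64(226)), (np.int64(328), np.int64(227)), (np.int64(329), np.int64(227)), (np.int64(330), np.int64(227))]
btn [392.85611511 227.85611511] [ 582.11782715 -272.42271646   31.        ]
```

move_arm(dp=[[11,10,4],[9,1,-15],[17,2,-30],[13,2,-23],[7,1,-12],[6,1,-11],[0,0,0],[0,0,0]], rotation=[[0,0,0],[0,0,0],[0,0,0],[0,0,0],[0,0,0],[0,0,0],[0,0,0],[0,0,0]], hand=[1,1,1,1,1,1,1,1])

```text
clock: 2.92
eef_pos: [612.9, -209.1, 284.0]
eef_rot: [-2.873, -0.455, -0.431]
wrist_force: [-0.5, -0.1, 0.3]
finger_gap: 94.4
finger_force: 0.0
```

Run:
```python
from h import *
C,xc,yc,zc=colC(); go(C-15*zc,Rt(np.pi/6,-0.5)); print(manip.read_state()["wrist_force"]); w=snap("wrist","w2"); print("knob",proj(w,C+42*zc))
go(C-15*zc,Rt(np.pi/6,0.55)); print("axis step .15",zc*.15)
```

```text
dp [-0.3 -0.2 -1. ] rv [ 0.0012  0.0004 -0.0003] ang 0.001 dist 1.1 q [-0.51  0.22  1.52  0.36  1.    1.29] t 2.925
[-0.46420974 -0.06147197  0.34743614]
knob [321.72803069 294.11145888]
dp [-0.3 -0.2 -1.1] rv [-0.5195 -0.0676  0.909 ] ang 1.049 dist 1.1 q [-0.51  0.22  1.52  0.36  1.    1.29] t 2.975
axis step .15 [-0.07435738 -0.00979692  0.1299    ]
```

View pics/w2.png

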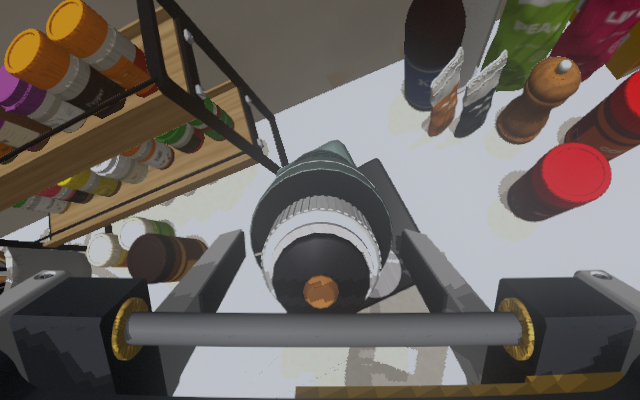

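The fingers straddle the collar, with the knob at (320,291) where predicted. Next I close on it.

move_arm(dp=[[0,0,0],[0,0,0],[0,0,0],[0,0,0],[0,0,0]], rotation=[[0,0,0],[0,0,0],[0,0,0],[0,0,0],[0,0,0]], hand=[0.6,0.6,0.6,0.6,0.6], newtons=20)

```text
clock: 3.6
eef_pos: [613.2, -208.2, 283.6]
eef_rot: [-2.871, -0.454, -0.431]
wrist_force: [1.4, 5.8, 2.2]
finger_gap: 61.3
finger_force: 20.0
```

move_arm(dp=[[0,0,0],[0,0,0],[0,0,0],[0,0,0],[0,0,0],[0,0,0],[0,0,0],[0,0,0],[0,0,0]], rotation=[[-0.065,-0.0086,0.1135],[-0.065,-0.0086,0.1135],[-0.065,-0.0086,0.1135],[-0.065,-0.0086,0.1135],[-0.065,-0.0086,0.1135],[-0.065,-0.0086,0.1135],[-0.065,-0.0086,0.1135],[-0.065,-0.0086,0.1135],[0,0,0]], hand=[0.6,0.6,0.6,0.6,0.6,0.6,0.6,0.6,0.6])

```text
clock: 4.72
eef_pos: [613.1, -207.5, 283.5]
eef_rot: [2.848, -0.441, 0.749]
wrist_force: [-2.1, 9.4, 2.7]
finger_gap: 61.6
finger_force: 20.0
```

Run:
```python
from h import *
C,xc,yc,zc=colC(); go(C-15*zc,Rt(np.pi/6,0.55)); print(manip.read_state()["wrist_force"],manip.read_state()["moment"]);
```

```text
dp [-0.5 -1.8 -0.5] rv [-0.0006  0.0007 -0.0023] ang 0.002 dist 2.0 q [-0.51  0.22  1.52  0.37  1.    0.24] t 4.725
[-2.05376263  9.36042916  2.6644683 ] [ 1.37764662 -0.01923368  0.84123786]
```

Turned by 1.05 rad. I open, then back out along the axis and look.

move_arm(dp=[[0,0,0],[0,0,0],[0,0,0],[0,0,0],[-20,-3,35],[-30,-4,52],[-20,-3,35],[0,0,0]], rotation=[[0,0,0],[0,0,0],[0,0,0],[0,0,0],[0,0,0],[0,0,0],[0,0,0],[0,0,0]], hand=[1,1,1,1,1,1,1,1])

```text
clock: 5.72
eef_pos: [542.4, -219.5, 408.6]
eef_rot: [2.842, -0.442, 0.748]
wrist_force: [-0.1, -0.0, -0.6]
finger_gap: 94.3
finger_force: 0.0
```

Run:
```python
from h import *
C,xc,yc,zc=colC()
w=snap("wrist","w3");t=snap("top","t3");s=snap("scene","s3");h=cv2.cvtColor(w["image"],cv2.COLOR_RGB2HSV)
m=cv2.inRange(h,(0,130,90),(8,255,255))|cv2.inRange(h,(172,130,90),(180,255,255))
q=proj(w,C+14*zc-31.5*xc);print("exp",q, proj(w,C-24*zc-40*xc))
n,l,st,ce=cv2.connectedComponentsWithStats(m)
for i in range(1,n):
  if np.linalg.norm(ce[i]-q)<60:
    u,v=ce[i];d=ray(w,u,v);O=w["C"];p=O+d*((C+14*zc-O)@zc)/(d@zc)-C
    print(ce[i],st[i],"r",np.hypot(p@xc,p@yc).round(1),"ang",np.arctan2(-(p@yc),-(p@xc)).round(3))
f=lambda c:(lambda q:cv2.resize(c["image"][q[1]-40:q[1]+40,q[0]-40:q[0]+40,::-1],(400,400),interpolation=cv2.INTER_CUBIC))(proj(c,C).astype(int))
cv2.imwrite("pics/c3.png",np.hstack([f(s),f(w)]))
# the cup from here in top?
print("cup px top",proj(t,[601,189,38]),"wrist",proj(w,[601,189,38]))
```

```text
exp [303.99952978 222.12319564] [301.72904174 216.92227915]
[302.80952381 221.71428571] [300 219   6   6  21] r 31.8 ang -0.038
cup px top [248.15670441 208.17856205] wrist [90.40186177 79.23561654]
```

View pics/c3.png

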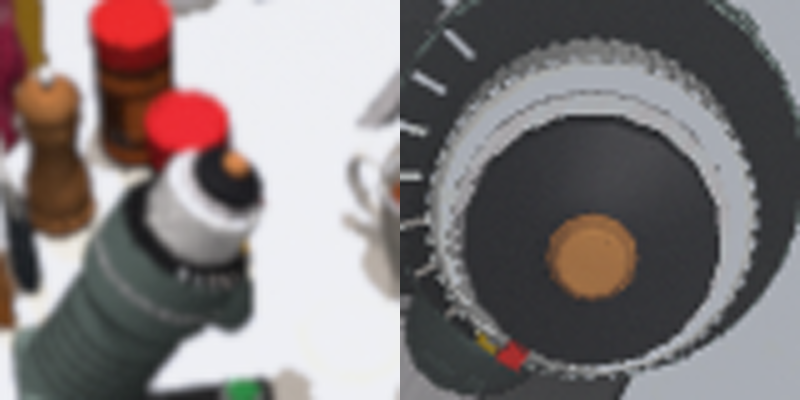

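The pointer stands at the yellow dot (red and yellow adjacent, -0.04 rad measured, so it sits in the notch at 0). Next is the cup.

Run:
```python
from h import *
s=load("s3");t=load("t3")
h=cv2.cvtColor(s["image"],cv2.COLOR_RGB2HSV);m=cv2.inRange(h,(105,150,60),(125,255,255));m[:300]=0
n,l,st,ce=cv2.connectedComponentsWithStats(m);i=1+st[1:,4].argmax();print("blue",onz(s,*ce[i],38),ce[i]);print("honey",onz(s,282,268,104))
G=np.array([601,188,48]);R=Rt(0.7);tz=R[:,2]
d,rv=go(G+19*tz-110*tz,R);print(G-91*tz,G+19*tz,tz,rv/8)
q=(248,208);cv2.imwrite("pics/c4.png",np.hstack([cv2.resize(t["image"][168:248,208:288,::-1],(400,400),interpolation=2),cv2.resize(s["image"][275:355,275:355,::-1],(400,400),interpolation=2)]))
```

```text
blue [461.73544949 289.35648676  38.        ] [365.06353591 345.74585635]
honey [695.66418334  71.66965783 104.        ]
dp [-1.000e-01  3.993e+02 -2.862e+02] rv [ 0.3351 -0.1304 -0.45  ] ang 0.576 dist 491.3 q [-0.6   0.05  1.44  0.36  1.26  0.25] t 5.875
[542.87849311 180.34222739 117.60063904] [613.13525968 189.5988756   33.46799844] [ 0.63869788  0.08415135 -0.76484219] [ 0.04188362 -0.0162939  -0.05624428]
```

View pics/c4.png

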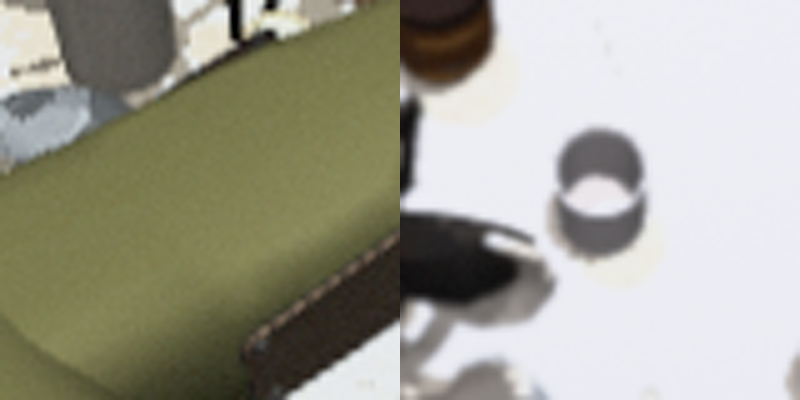

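The cup's rim centre is at scene (315,309). A black utensil end is close by at (305,328), so I take a look from above first.

move_arm(dp=[[0,40,-5],[0,50,-10],[0,50,-15],[-5,50,-20],[-5,50,-20],[-5,50,-20],[-10,50,-20],[-10,50,-20],[-5,10,-10],[0,0,0]], rotation=[[0.042,-0.016,-0.056],[0.042,-0.016,-0.056],[0.042,-0.016,-0.056],[0.042,-0.016,-0.056],[0.042,-0.016,-0.056],[0.042,-0.016,-0.056],[0.042,-0.016,-0.056],[0.042,-0.016,-0.056],[0,0,0],[0,0,0]], hand=[1,1,1,1,1,1,1,1,1,1])

```text
clock: 7.12
eef_pos: [504.1, 173.5, 266.2]
eef_rot: [3.131, -0.691, 0.15]
wrist_force: [0.2, 0.3, -0.3]
finger_gap: 93.6
finger_force: 0.0
```

Run:
```python
from h import *
w=snap("wrist","w4");t=snap("top","t4");G=np.array([601,188,48]);R=Rt(0.7);tz=R[:,2]
go(G-91*tz,R)
print(proj(w,[601,188,76]),proj(w,[601,188,0]),proj(t,[601,188,76]))
```

```text
dp [  37.8    8.  -150.2] rv [ 0.0087 -0.0057 -0.0096] ang 0.014 dist 155.1 q [ 0.32 -0.13  1.99 -0.21  0.61  1.88] t 7.225
[320.79181592 210.64529891] [320.59129282 230.19615042] [247.36194188 201.83122774]
```

View pics/w4.png

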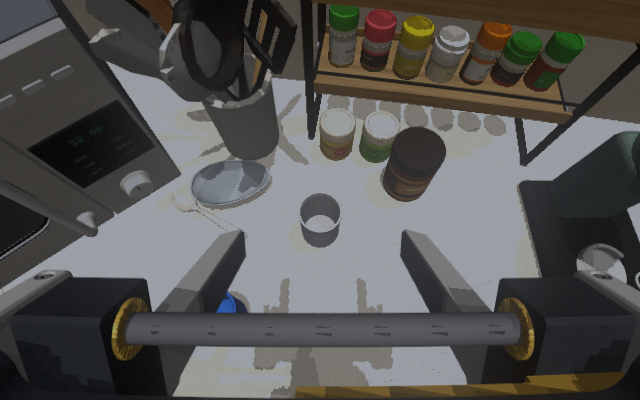

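The wrist view shows the steel cup's rim centred at (320,213), predicted (321,211), with clear space around it. The blue cup is at (228,300), outside the path.

move_arm(dp=[[12,2,-48],[13,3,-50],[12,3,-48],[0,0,0],[25,3,-30],[25,3,-30],[20,3,-24],[0,0,0]], rotation=[[0.0087,-0.0057,-0.0096],[0,0,0],[0,0,0],[0,0,0],[0,0,0],[0,0,0],[0,0,0],[0,0,0]], hand=[1,1,1,1,1,1,1,1])

```text
clock: 8.22
eef_pos: [615.3, 187.5, 42.9]
eef_rot: [-3.139, -0.696, 0.13]
wrist_force: [-0.4, 0.8, 0.4]
finger_gap: 93.9
finger_force: 0.0
```

Run:
```python
from h import *
w=snap("wrist","w5");G=np.array([599,188.5,50]);R=Rt(0.7);tz=R[:,2]
go(G+19*tz,R)
print(proj(w,[599,188.5,76]),proj(w,[599,188.5,50]))
```

```text
dp [-3.5  2.4 -7.9] rv [-0.0017 -0.004  -0.0009] ang 0.004 dist 9.0 q [ 0.28  0.46  1.91 -0.87  0.12  2.55] t 8.275
[315.80639594 252.51137249] [316.75858475 264.91461265]
```

View pics/w5.png

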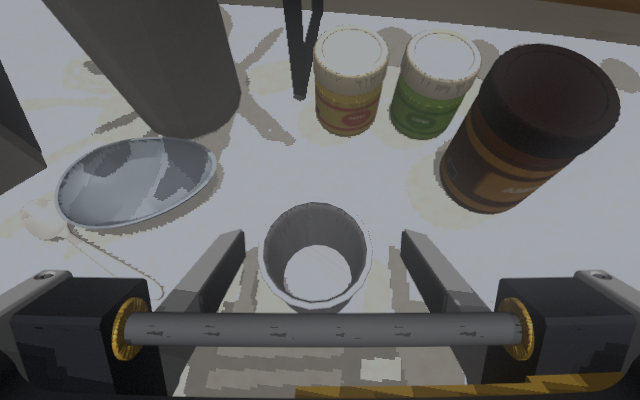

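The cup's rim is centred at (316,254), as predicted. Joint 6 is at its limit (2.55), though, so I align the yaw with the arm's azimuth and lean a little less before gripping.

Run:
```python
from h import *
G=np.array([598.5,188.5,50]);R=Rt(0.64,yaw=.3);tz=R[:,2]
go(G+19*tz,R)
```

```text
dp [-5.3  4.2 -8.7] rv [-0.0142  0.0546  0.1681] ang 0.177 dist 11.0 q [ 0.28  0.46  1.91 -0.87  0.12  2.55] t 8.275
```

move_arm(dp=[[-1,1,-1],[-1,1,-2],[-1,1,-2],[-2,1,-2],[0,0,-2],[0,0,0]], rotation=[[-0.0028,0.0109,0.0336],[-0.0028,0.0109,0.0336],[-0.0028,0.0109,0.0336],[-0.0028,0.0109,0.0336],[-0.0028,0.0109,0.0336],[0,0,0]], hand=[1,1,1,1,1,1])

```text
clock: 9.02
eef_pos: [609.2, 192.1, 35.0]
eef_rot: [-3.14, -0.642, 0.293]
wrist_force: [0.7, -0.9, 1.1]
finger_gap: 93.9
finger_force: 0.0
```

Run:
```python
from h import *
G=np.array([598.5,188.5,50]);R=Rt(0.64,yaw=.3);tz=R[:,2]
go(G+19*tz,R)
```

```text
dp [ 0.1 -0.3 -0.3] rv [-0.0017  0.0018  0.0058] ang 0.006 dist 0.4 q [0.23 0.47 1.9  0.28 0.14 1.25] t 9.025
```

move_arm(dp=[[0,0,0],[0,0,0],[0,0,0],[0,0,0],[0,0,0],[0,0,0],[0,0,8],[0,0,20],[0,0,30],[0,0,30]], rotation=[[0,0,0],[0,0,0],[0,0,0],[0,0,0],[0,0,0],[0,0,0],[0,0,0],[0,0,0],[0,0,0],[0,0,0]], hand=[0.5,0.5,0.5,0.5,0.5,0.5,0.5,0.5,0.5,0.5], newtons=20)

```text
clock: 10.28
eef_pos: [608.7, 191.9, 121.7]
eef_rot: [-3.141, -0.639, 0.294]
wrist_force: [-0.0, -0.2, -1.2]
finger_gap: 54.1
finger_force: 20.0
```

Run:
```python
from h import *
w=snap("wrist","w6");s=manip.read_state();Rm=Ro.from_euler('xyz',s["eef_rot"]).as_matrix()
G=s["eef_pos"]-19*Rm[:,2];print("grasp pt",G)
print("exp rim",proj(w,G+[0,0,26]))
Ry=Ro.from_euler('z',YAW).as_matrix()
for yw in(-.3,-.2):
  R=Rt(.64,yaw=yw);tz=R[:,2];go(PL+Ry@[-60,0,0]+[0,0,110]+19*tz,R)
  go(PL+Ry@[0,0,0]+[0,0,52]+19*tz,R)
```

```text
grasp pt [599.47239371 188.9838007  141.56410084]
exp rim [322.98358608 237.62989026]
dp [ -66.5 -415.5  -11.6] rv [ 1.00e-04  4.90e-03 -5.94e-01] ang 0.594 dist 420.9 q [0.23 0.3  1.86 0.11 0.34 1.42] t 10.325
dp [  -7.1 -407.6  -69.6] rv [ 1.00e-04  4.90e-03 -5.94e-01] ang 0.594 dist 413.6 q [0.23 0.3  1.86 0.11 0.34 1.42] t 10.325
dp [ -66.3 -414.4  -11.6] rv [-2.00e-04  4.90e-03 -4.94e-01] ang 0.494 dist 419.8 q [0.23 0.3  1.86 0.11 0.34 1.42] t 10.325
dp [  -6.8 -406.5  -69.6] rv [-2.00e-04  4.90e-03 -4.94e-01] ang 0.494 dist 412.5 q [0.23 0.3  1.86 0.11 0.34 1.42] t 10.325
```

View pics/w6.png

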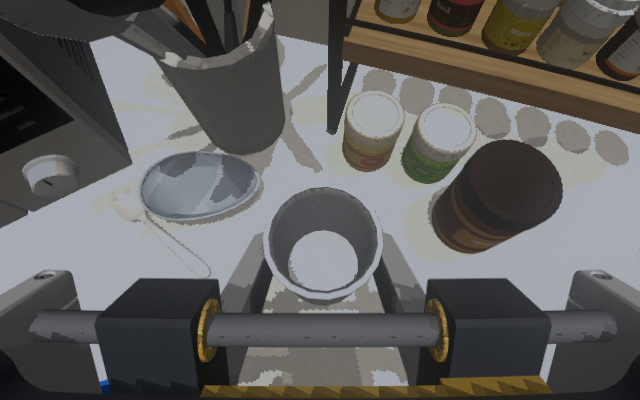

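The cup is held upright, with its rim centred at (323,242), expected (323,238); it sits about 2 mm to the front of the pads. Now I carry it.

move_arm(dp=[[-6,-25,0],[-8,-45,0],[-8,-50,0],[-8,-50,0],[-8,-50,0],[-8,-50,0],[-8,-50,0],[-8,-50,0],[-5,-45,0],[0,0,0]], rotation=[[0,0,-0.06],[0,0,-0.06],[0,0,-0.06],[0,0,-0.06],[0,0,-0.06],[0,0,-0.06],[0,0,-0.06],[0,0,-0.06],[0,0,-0.06],[0,0,0]], hand=[0.5,0.5,0.5,0.5,0.5,0.5,0.5,0.5,0.5,0.5])

```text
clock: 11.58
eef_pos: [541.4, -225.1, 120.5]
eef_rot: [-3.141, -0.639, -0.25]
wrist_force: [-0.2, 0.7, -0.4]
finger_gap: 53.6
finger_force: 20.0
```

Run:
```python
from h import *
Ry=Ro.from_euler('z',YAW).as_matrix()
R=Rt(.64,yaw=-.25);tz=R[:,2]
for o,z in((-55,55),(0,55),(4,51)): go(PL+Ry@[o,0,0]+[0,0,z]+19*tz,R)
w=snap("wrist","w7");s=manip.read_state();Rm=Ro.from_euler('xyz',s["eef_rot"]).as_matrix()
G=s["eef_pos"]-19*Rm[:,2];print("grasp pt",G)
w6=load("w6");X=onz(w6,323.5,242,141.6+26);print("cup rel grasp at w6",X-[599.5,189,141.6])
for n,z in((("place"),20),): print(proj(w,PL))
b=proj(w,[582.2,-272.8,31]);h=cv2.cvtColor(w["image"],cv2.COLOR_RGB2HSV);g=cv2.inRange(h,(50,120,80),(85,255,255));n,l,st,ce=cv2.connectedComponentsWithStats(g)
print("btn exp",b,[(ce[i].round(1),onz(w,*ce[i],31).round(1)) for i in range(1,n) if st[i,4]>60])
```

```text
dp [  7.6   3.1 -60.8] rv [-0.0005 -0.0005 -0.0007] ang 0.001 dist 61.3 q [-0.53  0.21  1.99  0.5   0.36  0.87] t 11.575
dp [ 62.1  10.3 -60.8] rv [-0.0005 -0.0005 -0.0007] ang 0.001 dist 87.5 q [-0.53  0.21  1.99  0.5   0.36  0.87] t 11.575
dp [ 66.1  10.9 -64.8] rv [-0.0005 -0.0005 -0.0007] ang 0.001 dist 93.2 q [-0.53  0.21  1.99  0.5   0.36  0.87] t 11.575
grasp pt [ 530.48490417 -220.8976324   135.57440971]
cup rel grasp at w6 [-1.90769171 -0.82967155 26.        ]
[295.20991572 219.31628881]
btn exp [361.54035445 210.45304804] []
```

move_arm(dp=[[4,1,-30],[4,2,-31],[15,2,0],[20,3,0],[15,2,0],[6,1,0],[0,0,-2],[0,0,0]], rotation=[[0,0,0],[0,0,0],[0,0,0],[0,0,0],[0,0,0],[0,0,0],[0,0,0],[0,0,0]], hand=[0.5,0.5,0.5,0.5,0.5,0.5,0.5,0.5])

```text
clock: 12.62
eef_pos: [605.7, -211.2, 57.4]
eef_rot: [-3.141, -0.639, -0.245]
wrist_force: [-1.3, -1.6, -1.2]
finger_gap: 53.9
finger_force: 20.0
```

Run:
```python
from h import *
Ry=Ro.from_euler('z',YAW).as_matrix()
R=Rt(.64,yaw=-.25);tz=R[:,2]
go(PL+Ry@[5,0,0]+[0,0,50]+19*tz,R);print(manip.read_state()["wrist_force"])
snap("scene","s7");snap("wrist","w8")
```

```text
dp [ 2.7 -3.  -2.7] rv [-0.0009 -0.0008 -0.0053] ang 0.005 dist 4.8 q [-0.44  0.43  1.88  0.54  0.23  0.89] t 12.625
[-1.25234292 -1.64518977 -1.16029171]
```

Lower gently to contact, correcting sideways, then push back to the fence.

move_arm(dp=[[1,-3,-1],[0,0,-1.5],[0,0,-1],[0,0,0]], rotation=[[0,0,0],[0,0,0],[0,0,0],[0,0,0]], hand=[0.5,0.5,0.5,0.5])

```text
clock: 13.22
eef_pos: [606.8, -214.6, 54.4]
eef_rot: [-3.14, -0.639, -0.246]
wrist_force: [-10.4, 4.7, 9.6]
finger_gap: 53.4
finger_force: 20.0
```

move_arm(dp=[[1,0,0],[1,0,0],[0,0,0]], rotation=[[0,0,0],[0,0,0],[0,0,0]], hand=[0.5,0.5,0.5])

```text
clock: 13.6
eef_pos: [609.0, -215.3, 54.9]
eef_rot: [-3.141, -0.641, -0.246]
wrist_force: [-12.2, 0.9, 12.0]
finger_gap: 54.1
finger_force: 20.0
```

Pushing back meets 12 N, and the position agrees with home. I release and look.

move_arm(dp=[[0,0,0],[0,0,0],[0,0,0],[0,0,0],[0,0,0]], rotation=[[0,0,0],[0,0,0],[0,0,0],[0,0,0],[0,0,0]], hand=[1,1,1,1,1])

```text
clock: 14.22
eef_pos: [608.9, -214.9, 54.0]
eef_rot: [-3.141, -0.639, -0.246]
wrist_force: [0.2, -0.7, 0.6]
finger_gap: 93.7
finger_force: 0.0
```

move_arm(dp=[[-12,3,15],[-24,6,32],[-24,6,32],[-24,6,32],[0,0,0],[0,0,0]], rotation=[[0,0,0],[0,0,0],[0,0,0],[0,0,0],[0,0,0],[0,0,0]], hand=[1,1,1,1,1,1])

```text
clock: 14.98
eef_pos: [525.1, -194.0, 164.5]
eef_rot: [-3.141, -0.639, -0.246]
wrist_force: [0.5, -0.7, -0.9]
finger_gap: 94.0
finger_force: 0.0
```

Run:
```python
from h import *
w=snap("wrist","w9");s=snap("scene","s9")
Ry=Ro.from_euler('z',YAW).as_matrix();H=PL+Ry@[3.5,0,0]
print("exp rim home",proj(w,H+[0,0,76]),proj(s,H+[0,0,76]),"btn",proj(w,[582.2,-272.8,31]))
h=cv2.cvtColor(w["image"],cv2.COLOR_RGB2HSV);g=cv2.inRange(h,(50,120,80),(85,255,255));n,l,st,ce=cv2.connectedComponentsWithStats(g)
print([(ce[i].round(1),onz(w,*ce[i],31).round(1)) for i in range(1,n) if st[i,4]>60])
go(PL,Rt(.64,yaw=-.25))
q=proj(s,H+[0,0,76]).astype(int)
cv2.imwrite("pics/c9.png",np.hstack([cv2.resize(s["image"][q[1]-50:q[1]+50,q[0]-35:q[0]+35,::-1],(280,400),interpolation=2),cv2.resize(w["image"][:325,120:543,::-1],(520,400))]))
```

```text
exp rim home [321.95758467 179.13624642] [313.69725437 192.33207198] btn [380.69857095 203.64490273]
[(array([379.7, 204.4]), array([ 581.6, -271.5,   31. ]))]
dp [  67.5  -18.2 -143.7] rv [-0.0017 -0.0021 -0.0045] ang 0.005 dist 159.8 q [-0.49  0.08  2.02  0.35  0.44  1.06] t 15.075
```

View pics/c9.png

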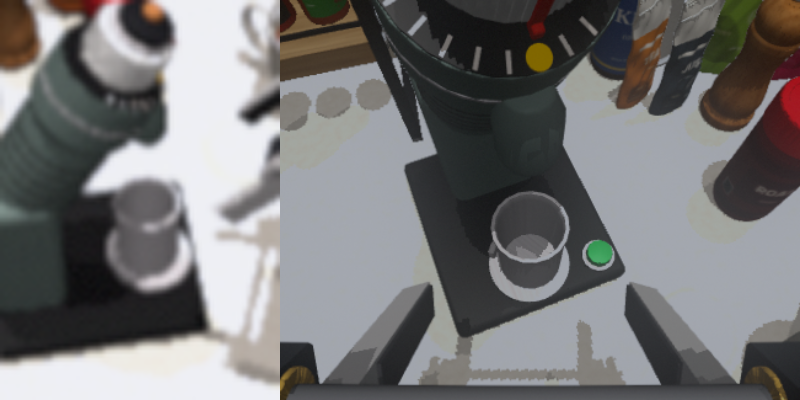

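The wrist view shows the cup standing inside the disc with a wide crescent only at the front, and the pointer at the dot. Quick numeric check.

Run:
```python
from h import *
w=load("w9");s=load("s9");Ry=Ro.from_euler('z',YAW).as_matrix()
f=lambda x,y:(120+(x-280)*423/520,y*325/400)
rim=onz(w,*f(530,228.5),96); print("rim rel place",Ry.T@(rim-PL))
rs=onz(s,314.5,192.75,96); print("scene",Ry.T@(rs-PL))
front=onz(w,*f(529,301),20); foot=onz(w,*f(529,290),20);print("disc front",Ry.T@(front-PL),"foot front",Ry.T@(foot-PL))
g=cv2.cvtColor(w["image"],cv2.COLOR_RGB2GRAY);col=int(f(529,0)[0]);print(col,g[140:255,col])
# disc exposed side edges & rim ellipse via row scan
for r in (186,214,220): print(r,g[r,280:365])
```

```text
rim rel place [-2.77887103  1.15292008 76.        ]
scene [ 1.10791317  2.15533817 76.        ]
disc front [-34.32530968  14.37580713   0.        ] foot front [-25.29740844  10.81423927   0.        ]
322 [ 38  38  36  36  40  33  25  28  31  31  31  32  30  31  32  75  96  95
  75  73  70  68  64  64  65  65  65  65  63  65  65  63  66  66  65  66
  65  65  66  64  66  66  67  65  66  66  66  65  65  65  90  98  94  95
 100 100  97  97  98  99  99  97  95  99 123 126 124 123 122 124 155 164
 163 112  63  67  68  67  67  68  69  71  72  72  73  73  73  73  73  72
  74  74  74  76 121 164 162 163 164 163 164 164 164 163 161  79  59  59
  54  52  49  47  48  54 104]
186 [ 31  32  29  30  29  31  28  28  30  28  30  57  94  97  88  59  54  52
  53  55  55  56  57  58  59  59  59  60  61  60  62  60  61  63  62  63
  64  64  62  63  64  66  66  65  65  66  63  66  64  65  64  63  65  64
  64  64  65  64  63  64  63  64  63  65  63  64  62  61  62  60  65  73
 123 163 164 128  58  54  53  54  53  55  55  55  55]
214 [ 47  48  46  47  48  47  46  47  48  48 153 160 161 161 158 157 160 162
 106  71  61  61  62  64  64  62  61  62  66  64  64  64  66  65  67  65
  66  67  65  66  66  62  63  61  62  62  63  64  62  67  68  66  66  67
  67  66  68  68  68  68  70  72  69  70  70  65  68  91 163 164 164 165
 164 165 165 114  61  59  59  57  59  59  59  59  59]
220 [ 48  48  49  49  50  49  49  49  48  48  94 158 158 158 160 161 160 159
 161 108 158  76  62  65  65  65  64  66  65  66  66  66  65  68  69  67
  67  70  70  67  67  68  69  71  73  72  71  71  72  73  72  71  72  71
  73  71  71  70  72  72  71  71  69  71  70  70 140 164 164 165 165 165
 165 165 138  64  60  59  60  60  59  60  59  61  60]
```

The estimates put the cup about 1 mm behind the place centre, 2–3 mm short of home. I nudge it back with shut fingers, low down, until the fence resists.

move_arm(dp=[[0,-13,-20],[3,-13,-35],[0,0,-35],[0,0,-29],[0,0,0],[0,0,0],[0,0,0]], rotation=[[0,0,0.05],[0,0,0.05],[0,0,0.05],[0,0,0.05],[0,0,0],[0,0,0],[0,0,0]], hand=[0,0,0,0,0,0,0])

```text
clock: 15.95
eef_pos: [528.4, -220.0, 47.2]
eef_rot: [-3.142, -0.641, -0.046]
wrist_force: [0.2, 0.0, 0.4]
finger_gap: 27.4
finger_force: 0.0
```

move_arm(dp=[[10,1.3,0],[8,1,0],[4,0.5,0],[3,0.4,0],[0,0,0]], rotation=[[0,0,0],[0,0,0],[0,0,0],[0,0,0],[0,0,0]], hand=[0,0,0,0,0])

```text
clock: 16.58
eef_pos: [553.0, -216.6, 45.9]
eef_rot: [-3.141, -0.639, -0.046]
wrist_force: [-0.1, -0.2, 0.5]
finger_gap: 0.5
finger_force: 0.0
```

move_arm(dp=[[2,0.3,0],[2,0.3,0],[2,0.3,0],[0,0,0]], rotation=[[0,0,0],[0,0,0],[0,0,0],[0,0,0]], hand=[0,0,0,0])

```text
clock: 17.08
eef_pos: [559.0, -215.8, 46.1]
eef_rot: [-3.141, -0.639, -0.046]
wrist_force: [0.1, 0.0, 0.2]
finger_gap: 0.2
finger_force: 0.0
```

move_arm(dp=[[1,0.1,0],[1,0.1,0],[0,0,0]], rotation=[[0,0,0],[0,0,0],[0,0,0]], hand=[0,0,0])

```text
clock: 17.45
eef_pos: [560.9, -215.6, 46.0]
eef_rot: [-3.141, -0.639, -0.046]
wrist_force: [-0.6, -0.2, 0.3]
finger_gap: 0.8
finger_force: 0.2
```

move_arm(dp=[[1,0.1,0],[1,0.1,0],[0,0,0]], rotation=[[0,0,0],[0,0,0],[0,0,0]], hand=[0,0,0])

```text
clock: 17.82
eef_pos: [562.7, -215.3, 45.9]
eef_rot: [-3.141, -0.639, -0.046]
wrist_force: [-5.5, 1.5, 2.6]
finger_gap: 0.2
finger_force: 2.9
```

The fence resists after only 1–2 mm, so the cup is home. Next is the button.

move_arm(dp=[[-15,-2,0],[-20,-3,20],[0,-27,20],[10,-25,0],[27,0,0],[21,0,-15],[0,0,-15],[0,0,0]], rotation=[[0,0,0],[0,0,0],[0,0,0],[0,0,0],[0,0,0],[0,0,0],[0,0,0],[0,0,0]], hand=[0,0,0,0,0,0,0,0])

```text
clock: 18.82
eef_pos: [585.6, -272.0, 54.9]
eef_rot: [-3.139, -0.638, -0.047]
wrist_force: [0.6, -0.6, -0.0]
finger_gap: 0.6
finger_force: 0.0
```

Run:
```python
from h import *
w=snap("wrist","w10");s=snap("scene","s10");snap("top","t10")
go([585,-272,40],Rt(.64,yaw=-.046))
f=lambda c,x:(lambda q:cv2.resize(c["image"][max(q[1]-50,0):q[1]+50,q[0]-50:q[0]+50,::-1],(400,400),interpolation=2))(proj(c,x).astype(int))
cv2.imwrite("pics/c10.png",np.hstack([f(s,[585,-240,60]),f(w,[582,-260,50])]))
```

```text
dp [ -1.    0.6 -16.8] rv [-0.0003  0.     -0.0002] ang 0.0 dist 16.8 q [-0.63  0.47  1.83  0.88  0.44  0.25] t 18.975
```

View pics/c10.png

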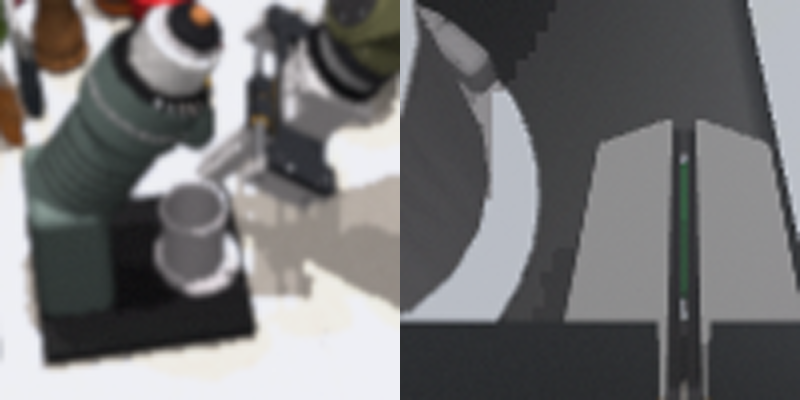

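The cup stands upright, and the button shows green centred between the shut fingers (685,235). I press in small steps.

move_arm(dp=[[0,0,-8],[0,0,-6],[0,0,-4],[0,0,0]], rotation=[[0,0,0],[0,0,0],[0,0,0],[0,0,0]], hand=[0,0,0,0])

```text
clock: 19.48
eef_pos: [585.8, -272.3, 37.6]
eef_rot: [-3.14, -0.639, -0.046]
wrist_force: [0.6, -0.3, -0.2]
finger_gap: -0.1
finger_force: 0.0
```

move_arm(dp=[[0,0,-2],[0,0,-2],[0,0,0]], rotation=[[0,0,0],[0,0,0],[0,0,0]], hand=[0,0,0])

```text
clock: 19.85
eef_pos: [586.0, -272.5, 34.1]
eef_rot: [-3.141, -0.64, -0.046]
wrist_force: [0.2, -0.6, 1.9]
finger_gap: 0.0
finger_force: 0.9
```

move_arm(dp=[[0,0,-2],[0,0,-1],[0,0,0]], rotation=[[0,0,0],[0,0,0],[0,0,0]], hand=[0,0,0])

```text
clock: 20.23
eef_pos: [586.0, -272.5, 31.2]
eef_rot: [-3.141, -0.64, -0.046]
wrist_force: [-0.4, -0.0, 2.8]
finger_gap: 0.4
finger_force: 1.6
```

move_arm(dp=[[0,0,-1],[0,0,-1],[0,0,0]], rotation=[[0,0,0],[0,0,0],[0,0,0]], hand=[0,0,0])

```text
clock: 20.6
eef_pos: [586.4, -272.7, 30.2]
eef_rot: [-3.141, -0.641, -0.046]
wrist_force: [-5.2, 2.4, 13.7]
finger_gap: 0.2
finger_force: 7.1
```

The force jumped to 14 N, so the button is at the bottom stop. I let go and retreat.

move_arm(dp=[[0,0,0],[0,0,6],[-5,0,20],[-30,-5,30],[-40,0,40],[-40,0,40],[0,0,0],[0,0,0]], rotation=[[0,0,0],[0,0,0],[0,0,0],[0,0,0],[0,0,0],[0,0,0],[0,0,0],[0,0,0]], hand=[0,0,0,0,0,0,0,0])

```text
clock: 21.6
eef_pos: [470.9, -277.3, 164.4]
eef_rot: [-3.14, -0.639, -0.047]
wrist_force: [0.1, -0.6, 1.0]
finger_gap: 0.6
finger_force: 0.0
```

Run:
```python
from h import *
w=snap("wrist","w11")
h=cv2.cvtColor(w["image"],cv2.COLOR_RGB2HSV);C,xc,yc,zc=colC()
g=cv2.inRange(h,(50,120,80),(85,255,255));n,l,st,ce=cv2.connectedComponentsWithStats(g)
print("btn",[(ce[i].round(1),st[i,4]) for i in range(1,n) if st[i,4]>60],proj(w,[582,-272.5,31]),proj(w,[582,-272.5,26]))
for nm,lo,hi in(("yel",(20,150,100),(32,255,255)),("red",(0,150,90),(6,255,255))):
  m=cv2.inRange(h,lo,hi);n,l,st,ce=cv2.connectedComponentsWithStats(m);print(nm,[(ce[i].round(1),st[i,4]) for i in range(1,n) if st[i,4]>15])
print("dot exp",proj(w,C-24*zc-40*xc),"ptr exp at 0",proj(w,C-19*zc-34*xc),"at -.262",proj(w,C-19*zc-34*(xc*np.cos(.262)-yc*np.sin(.262))))
print(manip.read_state()["wrist_force"])
```

```text
btn [(array([313.6, 173.8]), np.int32(274))] [313.59440078 172.97270869] [313.7115366  174.93405715]
yel [(array([317. , 310.1]), np.int32(37)), (array([328.2, 308.8]), np.int32(30)), (array([317.3, 324.2]), np.int32(21)), (array([316.6, 347.8]), np.int32(100)), (array([327.5, 353.4]), np.int32(33)), (array([341.1, 385. ]), np.int32(1003)), (array([113. , 385.1]), np.int32(262))]
red [(array([591.6,  37.3]), np.int32(630)), (array([563. ,  28.6]), np.int32(59)), (array([565.8,  38.5]), np.int32(17)), (array([565.9,  47.5]), np.int32(51)), (array([618.3,  56.9]), np.int32(27)), (array([607.8,  58.9]), np.int32(25)), (array([593.4,  61.2]), np.int32(19)), (array([601.4,  62.6]), np.int32(28))]
dot exp [176.32998084 -31.60196644] ptr exp at 0 [170.08003416 -51.08958862] at -.262 [150.3892219  -50.92338966]
[-0.3481164   0.95347792 -1.15294027]
```

```bash
python3 -c "
from cell import manip
print(manip.sign_off())"
```

```text
the job is handed in; nothing more can be done
None
```

I set the collar to the yellow dot, stood the catch cup home against the fence, pressed the green button to its stop and let it spring back, then handed the job in at about 22 s; the hand-in returned no verdict.

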